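# Raise the instrument module on its shims

### The arm

A 6-joint arm with a two-finger parallel gripper is mounted at the origin on the work surface. World frame = base frame: x ahead of the robot, y to its left, z up, the work surface at z = 0. Lengths are in m, angles in rad, forces in N, time in s.
With the tool pointing down it reaches from about 0.3 to 0.775 m from the base axis. Payload 14.6 kg.
Tool frame: the origin (TCP) lies midway between the tips of the shut fingers; the grasp point (between the pads) lies 19 mm behind it (ctrl.tcp_to_grasp is the z of the grasp point in the tool frame, in m); z points along the fingers, y is the line along which they close (so a half turn about z gives the same grasp; the last joint's range is limited). The gripper opens to 94 mm and grips with 3 to 60 N. Pads are 16 mm wide; open, the fingers measure 119 mm over their backs; the gripper's body (75 mm by 177 mm) begins 78 mm behind the grasp point.
Start: joints at [-1.415, 0.3, 1.521, -0, 1.321, -0.067], TCP at [0.122, -0.536, 0.205] pointing down, gripper open.
Joint ranges: [-3.03, 3.03], [-0.79, 2.21], [0.23, 2.52], [-1.04, 4.18], [0, 3.07], [-2.55, 2.55]. Speed limits (rad/s): [2.22, 2.22, 2.57, 3.14, 3.14, 3.14].

### API

Orientations are given as [roll, pitch, yaw] about the fixed x, y, z axes, in that order (R = Rz(yaw) Ry(pitch) Rx(roll)).
In Python, from station import monitor, camera, ctrl gives the robot as it stands.
- The arm moves only by the tool apply_moves, never from a script. Its argument "plan" is one flat list of numbers, 4 for each row, row after row: the shift along the tool's x, y, z in mm, then the turn about the tool's z in rad. In form: [dx, dy, dz, spin, dx, dy, dz, spin, ...]. A call has 1 to 20 rows; each row shifts and turns the commanded pose from where the row before left it, along the tool's axes as they then stand; what a row does not reach is not made up. A row lasts 1/10 s, in which the tool goes at most 50 mm and 8.59 degrees, less where a joint would pass 70% of its speed; a pose out of reach is approached as far as the arm can. A call is refused whole if a number of a shift passes 50 or a number of a turn 0.15, either way. A call with a gripper value outside its range is refused whole. "hand" is the gripper command: -1 is shut, 1 is fully open, values between are in proportion, set as the call begins (left out, the last holds). The fingers move at their own pace and stop on an object; "squeeze" is the grip in N (left out, the last holds). Time passes only in rows, so rows that do not move let the fingers close. It gives the time, the measured TCP pose, the force, the opening and the grip force at its end, in the units of the state.
- monitor.get_obs(): the state, without advancing time (a new reading comes with each control period).
- camera(name): name is "scene" or "top" or "wrist"; returns a dict with "image" (384x512x3 uint8, red, green, blue), "range_z" (384x512 float32, m along the optical axis (not along the pixel's ray), 0 where there is no reading), "mtx" (3x3 intrinsics, pixels), "distortion" ([k1, k2, p1, p2, k3] as OpenCV has them; the pictures are not rectified), "rvec" (rotation vector, rad) and "tvec" (3), from world to camera coordinates, as OpenCV has them. Camera axes: x right, y down, z forward; pixel columns grow to the right and rows downward; lengths in m; the calibration is good to about 2 mm. A picture is of the moment at which its call begins.
- ctrl.hand_in(): hands the job in; it is judged then, once.
The state is a dict: "time_s": time; "qpos": joint angles; "joint_vel": joint speeds; "tau": joint torques, N m; "ee_pos": TCP position; "eef_rot": TCP orientation; "force": force on the tool from outside, world axes, zero at the start; "moment": the same for the moment, N m; "grip_width": finger opening in m; "grip_force": force on a finger pad.
Only numpy, scipy, OpenCV 4.12 (cv2) and the standard library are available. Lean on these libraries where they do the work, as an engineer would, in place of code of your own. Each camera call takes 0.05 s, during which the arm holds its last target. There are 200 camera calls.

### The job

The finished shims are still clamped in the vise: open its jaw, tilt the instrument module back on its rear edge until it leans on the rest bar by itself, and slide every shim there is, blade first and flat on the bench, well under the module's raised front (some 4 cm), side by side, with the lugs standing clear in front. Then let the module down so that its front rests on the shims and its rear edge is still at the kerb, and push the empty vise fully shut; leave everything else on the bench where it is.

Things in the scene. Friction and masses are not known exactly. Their poses are not given: they have to be found in the camera images.
- vise: low steel vise fixed to the bench, 190 x 176 mm. Origin on the bench, right under the face of the moving jaw when shut; +x is the way the moving jaw opens (roughly away from the robot). Its flat bed is 25 mm above the bench and the plain fixed jaw, 40 mm tall, has its face at x = -97 mm; low end walls (38 mm above the bench) close the bed's sides at y = -85 and +85 mm; the shims lie on the bed between the jaws, along x, blade tips to +x
- jaw (a joint): travel of the vise's moving jaw in m: 0 shut, grows to 0.040 fully open; slides with about 4 N of friction and stays where left. Its body is 160 mm wide and 47 mm high, and its lip hangs 6 mm over the blade tips when shut, so the shims cannot be lifted before the jaw is opened by some 15 mm or more
- jaw_grip (a point): grip point of the black upright grip on the moving jaw, 14 mm thick along the vise's x, 44 mm wide along y; its top is 94 mm above the bench, this point 85 mm above it and on the grip's mid-planes
- cradle: steel service cradle fixed to the bench, 210 mm wide over its two side strips (10 mm tall, from x = -80 to +120 mm). Origin on the bench at the foot of the low sloping rear kerb, midway across, where the module's rear bottom edge stands; +x points to the rear (roughly away from the robot). A rubber-covered rest bar of 20 mm diameter runs across behind at x = 95 mm, height 116 mm; the module leans on it when tilted back 0.62 rad (36 degrees)
- module: beige instrument module, a box 90 mm deep (x) x 170 mm wide (y) x 170 mm tall, about 0.8 kg, standing in the cradle with its rear bottom edge against the kerb. Origin at the centre of its underside, +x to its rear, z up. Its front face is at x = -45 mm. It is past its balance at about 0.48 rad of tilt and then leans on the rest bar by itself
- module_handle (a point): middle of the round carrying bar on top of the module: 12 mm diameter, along the module's y, 205 mm above its underside (bar 35 mm above the top face, free length 88 mm between its posts)
- shim1: aluminium shim: flat blade 95 long x 44 wide x 7 mm thick with an upright lug (24 long x 14 wide, its top 45 mm above the blade's underside) near one end; 0.1 kg. Origin on the underside right below the lug's centre; +x runs along the blade to its free tip 75 mm away (the heel ends 20 mm behind), z up. Starts lying flat in the vise, lug at the fixed-jaw end; the shims in the vise lie parallel, about 54 mm apart. 2 or 3 of the three shims are present
- shim1_tip (a point): middle of the free end of shim 1's blade, on its underside
- shim2: aluminium shim: flat blade 95 long x 44 wide x 7 mm thick with an upright lug (24 long x 14 wide, its top 45 mm above the blade's underside) near one end; 0.1 kg. Origin on the underside right below the lug's centre; +x runs along the blade to its free tip 75 mm away (the heel ends 20 mm behind), z up. Starts lying flat in the vise, lug at the fixed-jaw end; the shims in the vise lie parallel, about 54 mm apart. 2 or 3 of the three shims are present
- shim2_tip (a point): middle of the free end of shim 2's blade, on its underside
- shim3: aluminium shim: flat blade 95 long x 44 wide x 7 mm thick with an upright lug (24 long x 14 wide, its top 45 mm above the blade's underside) near one end; 0.1 kg. Origin on the underside right below the lug's centre; +x runs along the blade to its free tip 75 mm away (the heel ends 20 mm behind), z up. Starts lying flat in the vise, lug at the fixed-jaw end; the shims in the vise lie parallel, about 54 mm apart. 2 or 3 of the three shims are present
- shim3_tip (a point): middle of the free end of shim 3's blade, on its underside
- jar: bystander, not to be disturbed: small jar, 48 mm diameter, 55 mm tall, standing near the middle of the bench; origin under its centre
- driver: bystander, not to be disturbed: screwdriver, 150 mm long, lying between vise and cradle; origin under its centre
- beaker: bystander, not to be disturbed: open glass beaker, 70 mm diameter, 90 mm tall; origin under its centre
- flask: bystander, not to be disturbed: amber bottle, 60 mm diameter, 150 mm tall; origin under its centre
- cellbox: bystander, not to be disturbed: grey plastic box 60 x 90 x 35 mm; origin under its centre
- spanner: bystander, not to be disturbed: wrench, 140 mm long, lying on the bench; origin under its centre
Mind the look-alikes: they are no part of the job. Leave any black look-alike of the shim3 alone. What is shaped like the shim2 but brown or red is not meant.

How it is judged:
By the outcome, as a careful person would: the job done as asked, in the order asked, and still so for the second after the job is handed in, with the robot touching nothing.
Of shim1, shim2, shim3 only 2 to 3 are there at a start; the rules pass over those that are not, and their reading is None.
At some moment in a run one of shim1, shim2, shim3 may be knocked a few centimetres aside while the robot is not near it.
Once in a run the grip may slacken for a moment while it holds something.
It also fails if it takes over 210 s, if anything falls off the work surface, if the arm or the gripper's body presses on something with over 40 N, if the wrist force passes 120 N, or if a joint passes its speed limit or range.

## Working session

There is one attempt and no reset: what is moved stays moved. The work goes in short steps, Python scripts to look and compute and a tool call to move; the robot and the scene stay as the last step left them, time stands still between calls to the robot, and variables do not carry over. Pictures are saved under pics/ and viewed, at most 14 in all, crops included, and the job is handed in when it is done.

Besides the shell and the picture viewer there is one more tool, called after ">>>" by a JSON object that holds its "op" and its "data", one argument or row to a line. apply_moves: Moves the arm, as the interface text tells. Its arguments: {"type":"object","properties":{"plan":{"type":"array","items":{"type":"number"}},"hand":{"type":"number"},"squeeze":{"type":"number"}},"required":["plan"]}

```bash
ls; mkdir -p pics; cat > h.py <<'E'
import numpy as np, cv2
from station import monitor, camera, ctrl
def cap(n,save=None):
    c=camera(n)
    c['R']=cv2.Rodrigues(np.array(c['rvec'],float))[0]; c['t']=np.array(c['tvec'],float).reshape(3)
    if save: cv2.imwrite('pics/'+save,c['image'][:,:,::-1])
    return c
def cloud(c):
    h,w=c['range_z'].shape
    u,v=np.meshgrid(np.arange(w),np.arange(h))
    p=cv2.undistortPoints(np.stack([u.ravel(),v.ravel()],1).astype(np.float64).reshape(-1,1,2),np.array(c['mtx']),np.array(c['distortion'])).reshape(-1,2)
    z=c['range_z'].ravel().astype(float)
    P=np.c_[p*z[:,None],z]
    W=(P-c['t'])@c['R']
    W[z==0]=np.nan
    return W.reshape(h,w,3)
def ray(c,uv,zp):
    p=cv2.undistortPoints(np.array(uv,float).reshape(-1,1,2),np.array(c['mtx']),np.array(c['distortion'])).reshape(-1,2)
    d=np.c_[p,np.ones(len(p))]@c['R']; o=-c['R'].T@c['t']
    return o+d*((zp-o[2])/d[:,2])[:,None]
def proj(c,P):
    return cv2.projectPoints(np.array(P,float).reshape(-1,3),np.array(c['rvec'],float),np.array(c['tvec'],float),np.array(c['mtx']),np.array(c['distortion']))[0].reshape(-1,2)
E
python3 - <<'E'
from h import *
np.set_printoptions(precision=4,suppress=True)
a=cap('top','top0.png');b=cap('scene','scene0.png')
np.savez('/tmp/top0.npz',W=cloud(a),im=a['image']);np.savez('/tmp/sc0.npz',W=cloud(b),im=b['image'])
print(a['mtx'],-a['R'].T@a['t'],-b['R'].T@b['t'])
o=monitor.get_obs();print(o);print(ctrl.tcp_to_grasp)
E
```

```text
pics
[[389.0712   0.     254.7075]
 [  0.     389.0712 190.1222]
 [  0.       0.       1.    ]] [ 0.3653 -0.0212  1.2632] [ 0.9978 -0.9186  0.9592]
{'time_s': 0.1, 'qpos': array([-1.4146,  0.3004,  1.5215, -0.    ,  1.3207, -0.0666]), 'joint_vel': array([ 0.0004, -0.0003,  0.0002,  0.0008,  0.0019,  0.0006]), 'tau': array([  0.0004, -53.2646, -35.3284,   0.0709,   0.0235,  -0.0001]), 'ee_pos': array([ 0.1215, -0.5362,  0.205 ]), 'eef_rot': array([-3.1406, -0.    ,  0.2228]), 'force': array([-0.1333,  0.4336, -0.2798]), 'moment': array([-0.0372,  0.026 , -0.0201]), 'grip_force': 0.0, 'grip_width': 0.09411775619218515}
-0.0188
```

View pics/top0.png

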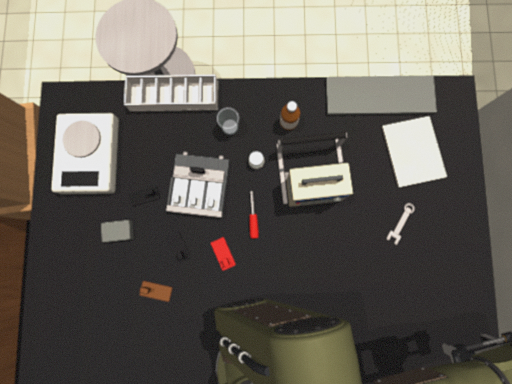

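View pics/scene0.png

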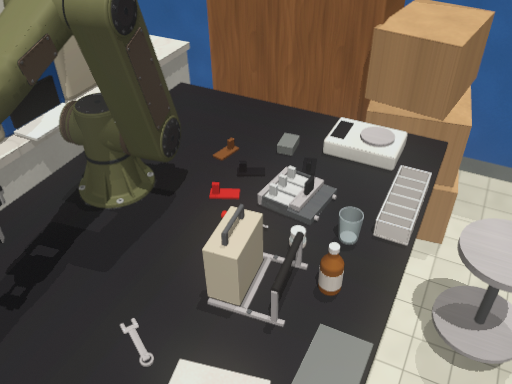

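The top view shows the vise at about (197,185) holding three grey aluminium shims (lugs ~ (180,205),(195,208),(212,210)). The module stands at (320,183), the jar at (257,160) and the driver at (253,215). The look-alikes are red (223,254), brown (155,291) and black (145,197)/(182,245). Only the grey ones in the vise fit, so I'll measure those and make a confirming crop.

```bash
python3 - <<'E'
from h import *
np.set_printoptions(precision=4,suppress=True)
d=np.load('/tmp/top0.npz');W=d['W'];im=d['im']
cv2.imwrite('pics/crop1.png',cv2.resize(im[140:225,150:360,::-1],None,fx=3.8,fy=3.8,interpolation=cv2.INTER_CUBIC))
def comps(box,z0,z1,mn=8):
    u0,u1,v0,v1=box
    m=np.zeros(W.shape[:2],np.uint8);s=W[v0:v1,u0:u1,2]
    m[v0:v1,u0:u1]=(s>z0)&(s<z1)
    n,l,st,c=cv2.connectedComponentsWithStats(m)
    for i in range(1,n):
        if st[i,4]>=mn:
            P=W[l==i]; r=cv2.minAreaRect((P[:,:2]*1000).astype(np.float32))
            print(box[:1],'px',c[i],'n',st[i,4],'mean',P.mean(0),'rect mm',np.round(r[0],1),np.round(r[1],1),round(r[2],1))
print('lugs');comps((160,235,145,225),.060,.078)
print('grip');comps((160,235,145,225),.086,.105)
print('jaw');comps((160,235,145,225),.044,.054)
print('fixed');comps((160,235,145,225),.0365,.044)
print('blades');comps((160,235,145,225),.029,.0345)
print('module top');comps((270,360,120,215),.16,.18)
print('handle');comps((270,360,120,215),.2,.22)
print('bar');comps((270,360,120,215),.1,.135)
print('jar');comps((240,270,145,175),.04,.07)
print('flask etc');comps((205,310,95,145),.05,.2)
print('bench z',np.nanmedian(W[230:290,300:420,2]))
E
```

```text
lugs
(160,) px [201.  172.5] n 12 mean [0.6033 0.1702 0.0686] rect mm [602.8 172.5] [ 8.4 27.5] 16.1
(160,) px [175.8205 198.4103] n 39 mean [0.522  0.2476 0.0693] rect mm [521.8 247.8] [14.1 22.4] 86.8
(160,) px [192.6923 200.4103] n 39 mean [0.5153 0.1948 0.0692] rect mm [515.5 195.1] [13.4 23.4] 79.3
(160,) px [210.2368 202.6316] n 38 mean [0.5079 0.1402 0.0685] rect mm [508.3 140.5] [13.3 23. ] 82.4
grip
(160,) px [195.9545 169.3333] n 66 mean [0.6087 0.1822 0.0922] rect mm [609.3 182.1] [44.2 13.8] 83.0
jaw
(160,) px [198.9225 174.2834] n 374 mean [0.6019 0.1803 0.047 ] rect mm [603.4 182.6] [159.2  36.3] 82.8
fixed
(160,) px [184.875 177.125] n 8 mean [0.5942 0.2263 0.0413] rect mm [594.6 227.7] [ 6.1 16.8] 0.5
(160,) px [170.32 185.8 ] n 25 mean [0.567  0.2731 0.0387] rect mm [568.2 273.3] [ 5.3 49.4] 82.2
(160,) px [208.4444 179.8889] n 9 mean [0.5843 0.1503 0.042 ] rect mm [585.3 151. ] [14.2  6.2] 63.6
(160,) px [213.75  179.625] n 8 mean [0.585  0.1333 0.0418] rect mm [585.1 133.6] [14.8  4.4] 62.1
(160,) px [220.25 181.5 ] n 8 mean [0.5787 0.1125 0.0412] rect mm [577.4 11
[... 1261 characters left out ...]
mm [ 508.1 -201.2] [ 4.2 52. ] 2.5
(270,) px [309.5 201. ] n 8 mean [ 0.5038 -0.1606  0.1191] rect mm [ 503.7 -160.9] [ 1.1 24.2] 8.8
jar
(240,) px [255.66 158.64] n 150 mean [ 0.6491 -0.0014  0.0539] rect mm [649.9  -1.3] [41.8 40.5] 56.0
flask etc
(205,) px [211.3404 101.5106] n 47 mean [0.841  0.1416 0.0566] rect mm [841.6 139.6] [23.3 44.1] 40.3
(205,) px [289.7439 114.2992] n 371 mean [ 0.7761 -0.1088  0.1055] rect mm [ 783.1 -110. ] [60.3 54.8] 75.3
(205,) px [227.3207 118.3165] n 237 mean [0.7762 0.0873 0.0768] rect mm [771.9  85.7] [68.2 66.7] 1.3
(205,) px [294.0196 140.4657] n 204 mean [ 0.6876 -0.1187  0.123 ] rect mm [ 688.3 -118.2] [20.  94.3] 4.9
bench z -0.00024667864197383104
```

View pics/crop1.png

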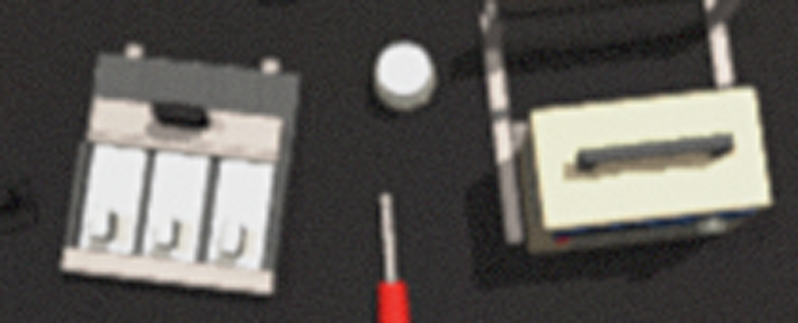

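The crop confirms three grey aluminium shims in the vise, between the jar and module to the right and the black look-alikes to the left. Lug tops read z≈0.069, the jaw 160 mm wide, the module 91x171 mm, and the cradle bar is consistent at 95 mm. Next I compute frames and go to the jaw grip.

```bash
cat >> h.py <<'E'
from scipy.spatial.transform import Rotation as Ro
np.set_printoptions(precision=4,suppress=True)
AV=-0.128; AC=0.095
CO=np.array([0.5985,-0.1830]); CX=np.array([np.cos(AC),np.sin(AC)]); CY=np.array([-CX[1],CX[0]])
VX=np.array([np.cos(AV),np.sin(AV)]); VY=np.array([-VX[1],VX[0]])
def crd(x,y): return CO+x*CX+y*CY
def need(xy,z,yaw):
    "print spin, then shift (mm) in tool axes after the spin"
    o=monitor.get_obs(); R=Ro.from_euler('xyz',o['eef_rot']); y0=o['eef_rot'][2]
    s=-((yaw-y0+np.pi)%(2*np.pi)-np.pi)
    R2=R*Ro.from_rotvec([0,0,s])
    d=R2.inv().apply(np.r_[xy,z]-o['ee_pos'])*1000
    print('t',round(o['time_s'],1),'at',o['ee_pos'],'yaw',round(y0,4),'-> spin',round(s,3),'shift',np.round(d,1))
E
python3 - <<'E'
from h import *
need([.609,.182],.21,AV+np.pi/2)
E
```

```text
t 0.1 at [ 0.1215 -0.5362  0.205 ] yaw 0.2228 -> spin -1.22 shift [774.5 391.9  -4.4]
```

>>> {"op": "apply_moves", "data": {
  "plan": [0, 0, -5, -0.122, 0, 0, -5, -0.122, 0, 0, -5, -0.122, 0, 0, -5, -0.122, 0, 0, -5, -0.122, 0, 0, -5, -0.122, 0, 0, -5, -0.122, 0, 0, -5, -0.122, 0, 0, -5, -0.122, 0, 0, -5, -0.122, 32, 16, 0, 0, 32, 16, 0, 0, 32, 16, 0, 0, 32, 16, 0, 0, 32, 16, 0, 0, 32, 16, 0, 0, 32, 16, 0, 0, 32, 16, 0, 0, 32, 16, 0, 0, 32, 16, 0, 0],
  "hand": 0.2,
  "squeeze": 30
}}

```text
time_s: 2.1
ee_pos: [0.3215, -0.2381, 0.2554]
eef_rot: [-3.141, -0.0, 1.443]
force: [0.8, -0.6, -0.1]
grip_width: 0.0564
grip_force: 0.0
```

>>> {"op": "apply_moves", "data": {
  "plan": [32, 16, 0, 0, 32, 16, 0, 0, 32, 16, 0, 0, 32, 16, 0, 0, 32, 16, 0, 0, 32, 16, 0, 0, 32, 16, 0, 0, 32, 16, 0, 0, 32, 16, 0, 0, 32, 16, 0, 0, 32, 16, 0, 0, 32, 16, 0, 0, 32, 16, 0, 0, 32, 16, 0, 0, 0, 0, 10, 0, 0, 0, 10, 0, 0, 0, 10, 0, 0, 0, 10, 0]
}}

```text
time_s: 3.9
ee_pos: [0.6001, 0.1754, 0.2147]
eef_rot: [-3.141, 0.0, 1.442]
force: [-0.4, -0.3, -0.2]
grip_width: 0.0566
grip_force: 0.0
```

```bash
python3 - <<'E'
from h import *
c=cap('wrist','w1.png');W=cloud(c)
m=(W[:,:,2]>.088)&(W[:,:,2]<.1)
n,l,st,ce=cv2.connectedComponentsWithStats(m.astype(np.uint8))
for i in range(1,n):
    if st[i,4]>30:
        r=cv2.minAreaRect((W[l==i][:,:2]*1000).astype(np.float32));print(st[i,4],W[l==i].mean(0),r)
need([.609,.182],.066,AV+np.pi/2)
E
```

```text
613 [0.6106 0.1826 0.093 ] ((610.3270874023438, 181.66339111328125), (43.649532318115234, 13.700913429260254), 83.30667114257812)
492 [0.7765 0.1011 0.0895] ((775.3303833007812, 97.06640625), (45.96001052856445, 69.0121078491211), 75.79151153564453)
t 4.0 at [0.5996 0.1754 0.213 ] yaw 1.4419 -> spin -0.001 shift [  7.9   8.8 146.9]
```

>>> {"op": "apply_moves", "data": {
  "plan": [8, 10, 0, 0, 0, 0, 20, 0, 0, 0, 20, 0, 0, 0, 20, 0, 0, 0, 20, 0, 0, 0, 20, 0, 0, 0, 20, 0, 0, 0, 15, 0, 0, 0, 12, 0, 0, 0, 0, 0]
}}

```text
time_s: 4.95
ee_pos: [0.6107, 0.1826, 0.067]
eef_rot: [-3.14, 0.001, 1.442]
force: [-0.3, 0.2, -0.3]
grip_width: 0.0562
grip_force: 0.0
```

>>> {"op": "apply_moves", "data": {
  "plan": [0, 0, 0, 0, 0, 0, 0, 0, 0, 0, 0, 0, 0, 0, 0, 0, 0, 0, 0, 0, 0, 0, 0, 0],
  "hand": -1
}}

```text
time_s: 5.55
ee_pos: [0.6113, 0.183, 0.0686]
eef_rot: [-3.142, -0.0, 1.443]
force: [-2.2, 0.2, 0.2]
grip_width: 0.0138
grip_force: 30.0
```

>>> {"op": "apply_moves", "data": {
  "plan": [0, 3, 0, 0, 0, 4, 0, 0, 0, 4, 0, 0, 0, 4, 0, 0, 0, 4, 0, 0, 0, 4, 0, 0, 0, 4, 0, 0, 0, 4, 0, 0, 0, 4, 0, 0, 0, 3, 0, 0, 0, 0, 0, 0, 0, 0, 0, 0, 0, 0, 0, 0]
}}

```text
time_s: 6.85
ee_pos: [0.6495, 0.1783, 0.0686]
eef_rot: [3.141, -0.001, 1.443]
force: [1.2, 3.2, 4.3]
grip_width: 0.0138
grip_force: 30.0
```

>>> {"op": "apply_moves", "data": {
  "plan": [0, 0, 0, 0, 0, 0, 0, 0, 0, 0, 0, 0, 0, 0, -20, 0, 0, 0, -35, 0, 0, 0, -35, 0, 0, 0, -35, 0, 0, 0, -35, 0, 0, 0, -40, 0, 0, 0, 0, 0],
  "hand": 0.2
}}

```text
time_s: 7.85
ee_pos: [0.6503, 0.1782, 0.2747]
eef_rot: [3.133, -0.003, 1.443]
force: [0.1, 0.4, 0.4]
grip_width: 0.0563
grip_force: 0.0
```

```bash
python3 - <<'E'
from h import *
c=cap('wrist');W=cloud(c)
m=(W[:,:,2]>.088)&(W[:,:,2]<.1)
n,l,st,ce=cv2.connectedComponentsWithStats(m.astype(np.uint8))
for i in range(1,n):
    if st[i,4]>30:
        r=cv2.minAreaRect((W[l==i][:,:2]*1000).astype(np.float32));print(st[i,4],W[l==i].mean(0),r)
need([.5535,-.1865],.26,AC+np.pi/2)
E
```

```text
428 [0.6495 0.1774 0.093 ] ((649.3441772460938, 176.92567443847656), (42.73146438598633, 13.068943977355957), 82.75675201416016)
359 [0.7803 0.0964 0.0896] ((777.0714111328125, 92.68135070800781), (52.95710754394531, 69.34188079833984), 60.06901931762695)
60 [0.7644 0.0556 0.0895] ((764.031494140625, 55.50927734375), (5.5277276039123535, 23.44503402709961), 72.31333923339844)
69 [ 0.6855 -0.072   0.0941] ((685.4950561523438, -71.93806457519531), (13.723465919494629, 2.7595882415771484), 9.414835929870605)
t 7.9 at [0.6497 0.1781 0.2712] yaw 1.4426 -> spin -0.223 shift [-353.9 -130.4   10.4]
```

The jaw has opened about 39 mm. On to the module handle.

>>> {"op": "apply_moves", "data": {
  "plan": [0, 0, 0, -0.112, 0, 0, 0, -0.111, -29.5, -10.9, 0, 0, -29.5, -10.9, 0, 0, -29.5, -10.9, 0, 0, -29.5, -10.9, 0, 0, -29.5, -10.9, 0, 0, -29.5, -10.9, 0, 0, -29.5, -10.9, 0, 0, -29.5, -10.9, 0, 0, -29.5, -10.9, 0, 0, -29.5, -10.9, 0, 0, -29.5, -10.9, 0, 0, -29.5, -10.9, 0, 0, 0, 0, 0, 0]
}}

```text
time_s: 9.4
ee_pos: [0.5511, -0.1896, 0.2669]
eef_rot: [-3.139, -0.001, 1.662]
force: [0.6, -0.4, -0.8]
grip_width: 0.0566
grip_force: 0.0
```

```bash
python3 - <<'E'
from h import *
c=cap('wrist','w2.png');W=cloud(c)
def rr(m,mn=60):
  n,l,st,ce=cv2.connectedComponentsWithStats(m.astype(np.uint8))
  for i in range(1,n):
    if st[i,4]>mn:
        r=cv2.minAreaRect((W[l==i][:,:2]*1000).astype(np.float32));print(st[i,4],W[l==i].mean(0),r)
rr((W[:,:,2]>.196)&(W[:,:,2]<.22)); print('top'); rr((W[:,:,2]>.165)&(W[:,:,2]<.175))
need([.5535,-.1865],.193,AC+np.pi/2)
E
```

```text
2130 [ 0.5545 -0.1844  0.2094] ((554.7794799804688, -187.88168334960938), (11.773731231689453, 111.44309997558594), 5.69524621963501)
top
15759 [ 0.5534 -0.1793  0.1697] ((554.9705810546875, -187.839599609375), (90.16624450683594, 170.15216064453125), 5.658328056335449)
t 9.4 at [ 0.5517 -0.1879  0.2671] yaw 1.6632 -> spin -0.003 shift [ 1.1  2.1 74.1]
```

>>> {"op": "apply_moves", "data": {
  "plan": [0, 3, 0, -0.006, 0, 0, 15, 0, 0, 0, 15, 0, 0, 0, 15, 0, 0, 0, 15, 0, 0, 0, 13, 0, 0, 0, 0, 0]
}}

```text
time_s: 10.15
ee_pos: [0.5551, -0.1853, 0.1934]
eef_rot: [-3.139, -0.002, 1.673]
force: [0.3, -0.7, -0.0]
grip_width: 0.0564
grip_force: 0.0
```

>>> {"op": "apply_moves", "data": {
  "plan": [0, 0, 0, 0, 0, 0, 0, 0, 0, 0, 0, 0, 0, 0, 0, 0, 0, 0, 0, 0, 0, 0, 0, 0],
  "hand": -1,
  "squeeze": 25
}}

```text
time_s: 10.75
ee_pos: [0.5554, -0.1865, 0.1956]
eef_rot: [3.142, 0.0, 1.672]
force: [-1.6, 0.2, 0.4]
grip_width: 0.0117
grip_force: 1.5
```

```bash
sed -i 's/AC=0.095/AC=0.099/; s/\[0.5985,-0.1830\]/[0.5997,-0.1834]/' h.py; python3 - <<'E'
from h import *
o=monitor.get_obs();print(o['ee_pos'],o['eef_rot'])
th=np.linspace(0,.63,19); x=-45*np.cos(th)+205*np.sin(th); z=45*np.sin(th)+205*np.cos(th)
print(np.round(np.c_[th[1:],np.diff(x),-np.diff(z)],2).tolist())
E
```

```text
[ 0.5554 -0.1865  0.1956] [3.1415 0.     1.6718]
[[0.04, 7.2, -1.45], [0.07, 7.25, -1.2], [0.11, 7.28, -0.94], [0.14, 7.31, -0.69], [0.18, 7.33, -0.43], [0.21, 7.34, -0.17], [0.25, 7.34, 0.08], [0.28, 7.34, 0.34], [0.32, 7.32, 0.6], [0.35, 7.3, 0.85], [0.38, 7.26, 1.11], [0.42, 7.22, 1.36], [0.46, 7.17, 1.61], [0.49, 7.11, 1.86], [0.52, 7.04, 2.11], [0.56, 6.96, 2.36], [0.6, 6.87, 2.6], [0.63, 6.78, 2.84]]
```

>>> {"op": "apply_moves", "data": {
  "plan": [0, 0, 0, 0, 0, 0, 0, 0, 0, 0, 0, 0]
}}

```text
time_s: 11.05
ee_pos: [0.5553, -0.1865, 0.1955]
eef_rot: [-3.141, 0.0, 1.672]
force: [-1.7, 0.3, 1.6]
grip_width: 0.011
grip_force: 25.0
```

>>> {"op": "apply_moves", "data": {
  "plan": [0, 7.2, -1.5, 0, 0, 7.2, -1.2, 0, 0, 7.3, -0.9, 0, 0, 7.3, -0.7, 0, 0, 7.3, -0.4, 0, 0, 7.3, -0.2, 0, 0, 7.3, 0.1, 0, 0, 7.3, 0.3, 0, 0, 7.3, 0.6, 0, 0, 0, 0, 0]
}}

```text
time_s: 12.05
ee_pos: [0.6214, -0.1798, 0.1992]
eef_rot: [3.141, 0.0, 1.672]
force: [-0.9, -1.9, 2.2]
grip_width: 0.0107
grip_force: 25.0
```

>>> {"op": "apply_moves", "data": {
  "plan": [0, 7.3, 0.9, 0, 0, 7.3, 1.1, 0, 0, 7.2, 1.4, 0, 0, 7.2, 1.6, 0, 0, 7.1, 1.9, 0, 0, 7, 2.1, 0, 0, 7, 2.4, 0, 0, 6, 2.2, 0, 0, 4.5, 1.9, 0, 0, 0, 0, 0, 0, 0, 0, 0]
}}

```text
time_s: 13.15
ee_pos: [0.6808, -0.1737, 0.1837]
eef_rot: [-3.141, -0.0, 1.672]
force: [0.5, -1.2, -0.6]
grip_width: 0.0115
grip_force: 25.0
```

```bash
python3 - <<'E'
from h import *
print(monitor.get_obs()['force'],monitor.get_obs()['grip_width'], crd(.0825,0))
c=cap('scene','s2.png')
E
```

```text
[ 0.5445 -1.1797 -0.638 ] 0.011451873813092355 [ 0.6818 -0.1752]
```

View pics/s2.png

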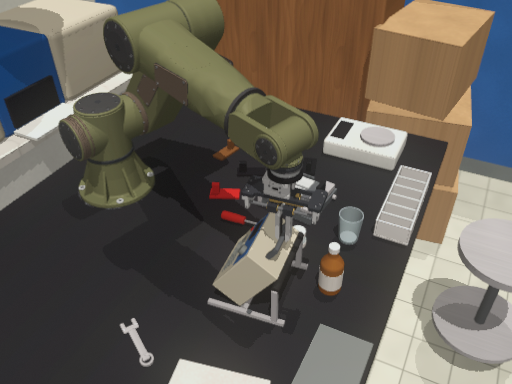

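The module (around 255,265) is tilted and leaning on the rest bar. I release with a small opening and rise.

>>> {"op": "apply_moves", "data": {
  "plan": [0, 0, 0, 0, 0, 0, 0, 0, 0, 0, 0, 0, 0, 0, 0, 0, 0, 0, -5, 0, 0, 0, -10, 0, 0, 0, -15, 0, 0, 0, -20, 0, 0, 0, -20, 0, 0, 0, -20, 0],
  "hand": -0.36
}}

```text
time_s: 14.2
ee_pos: [0.6809, -0.1737, 0.2764]
eef_rot: [3.14, 0.001, 1.672]
force: [-0.6, -0.4, -0.9]
grip_width: 0.0306
grip_force: 0.0
```

```bash
python3 - <<'E'
from h import *
c=cap('wrist');W=cloud(c)
# top-face tilt of module
sel=(W[:,:,2]>.08)&(W[:,:,2]<.165); loc=(W[:,:,:2]-CO)
X=loc@CX;Y=loc@CY
m=sel&(abs(Y)<.07)&(X>.02)&(X<.075)
A=np.c_[X[m],np.ones(m.sum())];s=np.linalg.lstsq(A,W[:,:,2][m],rcond=None)[0];print('top slope angle',np.arctan(s[0]),m.sum())
h=(W[:,:,2]>.185)&(W[:,:,2]<.21)&(abs(Y)<.06); print('handle',W[h].mean(0),X[h].mean(),h.sum())
t=cap('top','top2.png');W=cloud(t)
loc=W[:,:,:2]-np.array([.6102,.182]);X=loc@VX;Y=loc@VY
m=(W[:,:,2]>.060)&(W[:,:,2]<.078)&(X<-.05)&(abs(Y)<.09)
n,l,st,ce=cv2.connectedComponentsWithStats(m.astype(np.uint8))
for i in range(1,n):
  if st[i,4]>8: print('lug',ce[i],W[l==i].mean(0),cv2.minAreaRect((W[l==i][:,:2]*1000).astype(np.float32)))
m=(W[:,:,2]>.029)&(W[:,:,2]<.035)&(abs(Y)<.08)&(X>-.13)&(X<0)
m=cv2.erode(m.astype(np.uint8),np.ones((1,1)))
n,l,st,ce=cv2.connectedComponentsWithStats(m,connectivity=4)
for i in range(1,n):
  if st[i,4]>40: print('blade',ce[i],st[i,4],cv2.minAreaRect((W[l==i][:,:2]*1000).astype(np.float32)))
E
```

```text
top slope angle -0.6119452803092116 1589
handle [ 0.6587 -0.1717  0.1923] 0.059825382545050695 3491
lug [175.875 198.475] [0.522  0.2478 0.0676] ((522.0642700195312, 248.99339294433594), (14.554872512817383, 22.693580627441406), 84.49627685546875)
lug [192.6923 200.4359] [0.5152 0.1948 0.0691] ((514.8538818359375, 195.4771728515625), (14.109759330749512, 22.78281021118164), 83.92204284667969)
lug [210.2368 202.6316] [0.5078 0.1402 0.0687] ((508.43072509765625, 140.6523895263672), (14.16242504119873, 23.188644409179688), 83.41065216064453)
blade [180.6667 189.3103] 261 ((548.89404296875, 244.23886108398438), (47.08802032470703, 95.55915832519531), 81.4717025756836)
blade [196.3306 191.0413] 242 ((544.1866455078125, 192.36749267578125), (46.50707244873047, 91.97706604003906), 79.89532470703125)
blade [212.852  194.9422] 277 ((535.3251342773438, 137.71275329589844), (45.18917465209961, 96.65068054199219), 82.91736602783203)
```

>>> {"op": "apply_moves", "data": {
  "plan": [0, 0, 0, 0.14, 0, 0, 0, 0.14, 0, 0, 0, 0.14, 0, 0, 0, 0.14, 0, 0, 0, 0.14, 0, 0, 0, 0.14, 0, 0, 0, 0.14, 0, 0, 0, 0.14, 0, 0, 0, 0.14, 0, 0, 0, 0.14, 0, 0, 0, 0.14, 0, 0, 0, 0.14, 0, 0, 0, 0.12],
  "hand": -0.15,
  "squeeze": 45
}}

```text
time_s: 15.6
ee_pos: [0.6807, -0.1737, 0.2733]
eef_rot: [-3.141, 0.001, -0.134]
force: [-0.1, -0.3, 0.1]
grip_width: 0.0396
grip_force: 0.0
```

```bash
python3 - <<'E'
from h import *
need([.508,.1405],.15,AV)
E
```

```text
t 15.6 at [ 0.6807 -0.1737  0.2733] yaw -0.1339 -> spin -0.006 shift [-211.3 -289.5  123.5]
```

>>> {"op": "apply_moves", "data": {
  "plan": [-21, -29, 0, 0, -21, -29, 0, 0, -21, -29, 0, 0, -21, -29, 0, 0, -21, -29, 0, 0, -21, -29, 0, 0, -21, -29, 0, 0, -21, -29, 0, 0, -21, -29, 0, 0, -21, -29, 0, 0, 0, 0, 25, 0, 0, 0, 25, 0, 0, 0, 25, 0, 0, 0, 0, 0]
}}

```text
time_s: 17.0
ee_pos: [0.5082, 0.1405, 0.1958]
eef_rot: [3.14, 0.005, -0.128]
force: [0.4, 0.2, 0.3]
grip_width: 0.0399
grip_force: 0.0
```

```bash
cat >> h.py <<'E'
def lugs(zt,box=None,cam='wrist',name=None,tol=.006):
    "centres of lug tops near height zt"
    c=cap(cam,name);W=cloud(c)
    m=(abs(W[:,:,2]-zt)<tol).astype(np.uint8)
    n,l,st,ce=cv2.connectedComponentsWithStats(m)
    for i in range(1,n):
        if st[i,4]>15:
            P=W[l==i];r=cv2.minAreaRect((P[:,:2]*1000).astype(np.float32))
            if 16<max(r[1])<32 and 9<min(r[1])<20:
                q=P[:,:2].mean(0);d=q-CO
                print('lug px',np.round(ce[i]),'xy',q,'z',P[:,2].mean(),'rect',np.round(r[0],1),np.round(r[1],1),round(r[2],1),'cradle',np.r_[d@CX,d@CY])
    return c,W
E
python3 - <<'E'
from h import *
lugs(.07)
need([.508,.1405],.037,AV)
E
```

```text
lug px [147. 182.] xy [0.5237 0.2465] z 0.069388415810855 rect [523.3 247.2] [14.  23.3] 83.2 cradle [-0.0332  0.4353]
lug px [201. 183.] xy [0.5168 0.1941] z 0.06944961978578612 rect [516.6 194.5] [14.4 23.1] 83.6 cradle [-0.0451  0.3838]
lug px [256. 182.] xy [0.5099 0.1394] z 0.06964841038305886 rect [509.6 139.7] [13.9 23.2] 82.9 cradle [-0.0574  0.3301]
t 17.1 at [0.5091 0.1407 0.1981] yaw -0.1282 -> spin -0.0 shift [ -0.7   0.2 161.1]
```

>>> {"op": "apply_moves", "data": {
  "plan": [0.5, 1, 20, 0, 0, 0, 25, 0, 0, 0, 25, 0, 0, 0, 25, 0, 0, 0, 25, 0, 0, 0, 20, 0, 0, 0, 12, 0, 0, 0, 8, 0, 0, 0, 0, 0]
}}

```text
time_s: 17.95
ee_pos: [0.5102, 0.1397, 0.0389]
eef_rot: [3.142, 0.0, -0.128]
force: [0.4, -0.5, 0.2]
grip_width: 0.0399
grip_force: 0.0
```

>>> {"op": "apply_moves", "data": {
  "plan": [0, 0, 0, 0, 0, 0, 0, 0, 0, 0, 0, 0, 0, 0, 0, 0, 0, 0, 0, 0, 0, 0, 0, 0, 0, 0, 0, 0],
  "hand": -1
}}

```text
time_s: 18.65
ee_pos: [0.5103, 0.1398, 0.0394]
eef_rot: [-3.141, -0.001, -0.128]
force: [-1.2, -0.2, 6.1]
grip_width: 0.0137
grip_force: 45.0
```

>>> {"op": "apply_moves", "data": {
  "plan": [0, 0, -3, 0, 0, 0, -8, 0, 0, 0, -15, 0, 0, 0, -20, 0, 0, 0, -20, 0, 0, 0, -20, 0, 0, 0, -14, 0, 0, 0, 0, 0]
}}

```text
time_s: 19.45
ee_pos: [0.5108, 0.1399, 0.141]
eef_rot: [-3.14, -0.003, -0.128]
force: [-0.0, 0.0, -2.0]
grip_width: 0.0138
grip_force: 45.0
```

```bash
python3 - <<'E'
from h import *
print(crd(-.185,.054))
need(crd(-.185,.054),.137,AC)
c=cap('wrist','w3.png')
E
```

```text
[ 0.4103 -0.1479]
t 19.4 at [0.5108 0.1399 0.141 ] yaw -0.1282 -> spin -0.227 shift [-128.5  276.5    3.5]
```

View pics/w3.png

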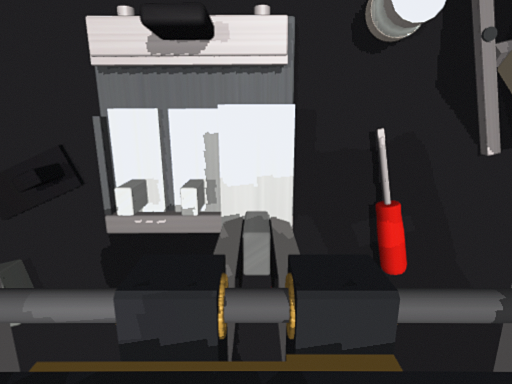

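The shim is held; its blade at (257,160) is square to the tool. I carry it in front of the module.

>>> {"op": "apply_moves", "data": {
  "plan": [0, 0, 0, -0.114, 0, 0, 0, -0.113, -10, 20, 0, 0, -13, 28, 0, 0, -13, 28, 0, 0, -13, 28, 0, 0, -13, 28, 0, 0, -13, 28, 0, 0, -13, 28, 0, 0, -13, 28, 0, 0, -13, 28, 0, 0, -14, 32, 0, 0, 0, 0, 0, 0, 0, 0, 0, 0]
}}

```text
time_s: 20.9
ee_pos: [0.4094, -0.1477, 0.1382]
eef_rot: [-3.141, 0.001, 0.097]
force: [0.3, 0.3, -1.5]
grip_width: 0.0133
grip_force: 45.0
```

```bash
python3 - <<'E'
from h import *
need(crd(-.185,.054),.0155,AC)
c=cap('wrist');W=cloud(c);d=W[:,:,:2]-CO;X=d@CX;Y=d@CY
# cradle side strips and free floor
m=(W[:,:,2]>.006)&(W[:,:,2]<.014)&(X>-.1)&(X<.1)&(abs(Y)<.12)
for s in (1,-1):
    k=m&(Y*s>0.05); print('strip',s,k.sum(), np.percentile(Y[k],[2,50,98]) if k.sum() else '', np.percentile(X[k],[2,98]) if k.sum() else '')
m=(W[:,:,2]>.04)&(W[:,:,2]<.06)&(X>-.1)&(X<-.05)&(abs(Y)<.1); print('front edge',np.percentile(X[m],[1,5]) if m.sum() else '')
m=(W[:,:,2]>.09)&(W[:,:,2]<.12)&(X>-.185)&(X<-.08); print('held blade tip',np.percentile(X[m],[50,98]),np.percentile(Y[m],[2,98]),W[m][:,2].mean(),m.sum())
E
```

```text
t 20.9 at [ 0.4094 -0.1477  0.1382] yaw 0.0972 -> spin -0.002 shift [  0.9   0.5 122.7]
strip 1 827 [0.0903 0.0969 0.1019] [-0.0779 -0.0227]
strip -1 254 [-0.1052 -0.0986 -0.0929] [-0.0786 -0.065 ]
front edge [-0.0717 -0.0715]Traceback (most recent call last):
  File "<stdin>", line 9, in <module>
    return _quantile_unchecked(
        a, q, axis, out, overwrite_input, method, keepdims, weights)
    return _ureduce(a,
                    func=_quantile_ureduce_func,
    ...<5 lines>...
                    overwrite_input=overwrite_input,
                    method=method)
    r = func(a, **kwargs)
    result = _quantile(arr,
                       quantiles=q,
    ...<2 lines>...
                       out=out,
                       weights=wgt)
    slices_having_nans = np.isnan(arr[-1, ...])
                                  ~~~^^^^^^^^^
IndexError: index -1 is out of bounds for axis 0 with size 0
```

>>> {"op": "apply_moves", "data": {
  "plan": [0.5, 1, 20, 0, 0, 0, 25, 0, 0, 0, 25, 0, 0, 0, 25, 0, 0, 0, 14, 0, 0, 0, 7, 0, 0, 0, 4, 0, 0, 0, 0, 0, 0, 0, 0, 0]
}}

```text
time_s: 21.85
ee_pos: [0.4109, -0.1485, 0.0194]
eef_rot: [3.141, -0.001, 0.099]
force: [0.2, -0.2, -0.9]
grip_width: 0.0138
grip_force: 45.0
```

>>> {"op": "apply_moves", "data": {
  "plan": [0, 0, 2, 0, 0, 0, 2, 0, 0, 0, 0, 0, 0, 0, 0, 0]
}}

```text
time_s: 22.25
ee_pos: [0.4104, -0.1485, 0.0149]
eef_rot: [-3.142, 0.0, 0.099]
force: [-0.1, -0.4, -1.1]
grip_width: 0.0135
grip_force: 45.0
```

>>> {"op": "apply_moves", "data": {
  "plan": [6, 0, 0, 0, 8, 0, 0, 0, 8, 0, 0, 0, 8, 0, 0, 0, 8, 0, 0, 0, 8, 0, 0, 0, 8, 0, 0, 0, 6, 0, 0, 0, 2, 0, 0, 0, 0, 0, 0.5, 0, 0, 0, 0, 0]
}}

```text
time_s: 23.35
ee_pos: [0.4721, -0.1424, 0.0144]
eef_rot: [-3.142, -0.0, 0.099]
force: [0.0, 0.1, -0.5]
grip_width: 0.0137
grip_force: 45.0
```

>>> {"op": "apply_moves", "data": {
  "plan": [0, 0, 0, 0, 0, 0, 0, 0, 0, 0, 0, 0, 0, 0, 0, 0, 0, 0, -10, 0, 0, 0, -15, 0, 0, 0, -25, 0, 0, 0, -25, 0, 0, 0, -25, 0, 0, 0, -25, 0, 0, 0, 0, 0],
  "hand": -0.3
}}

```text
time_s: 24.45
ee_pos: [0.4735, -0.1429, 0.1431]
eef_rot: [3.139, -0.005, 0.099]
force: [-0.3, -0.6, -1.1]
grip_width: 0.0328
grip_force: 0.0
```

```bash
python3 - <<'E'
from h import *
lugs(.045)
print('vise:');lugs(.07,cam='top')
need([.517,.194],.15,AV)
E
```

```text
lug px [256. 194.] xy [ 0.4715 -0.1432] z 0.04452486638993606 rect [ 470.9 -143.3] [24.2 13.8] 5.5 cradle [-0.1236  0.0527]
vise:
lug px [176. 198.] xy [0.5223 0.2482] z 0.06837686010173936 rect [521.9 248.5] [14.2 23.3] 80.6 cradle [-0.0344  0.4371]
lug px [193. 200.] xy [0.5153 0.1951] z 0.06898293492596293 rect [515.2 195.5] [14.3 23.5] 77.9 cradle [-0.0466  0.3849]
t 24.6 at [ 0.4722 -0.1424  0.1399] yaw 0.0988 -> spin 0.227 shift [   1.5 -339.4  -10.2]
```

Shim A is placed, lug at cradle x=-124 mm, y=+53 mm, z right. Next is the middle shim.

>>> {"op": "apply_moves", "data": {
  "plan": [0, 0, -10, 0.114, 0, 0, 0, 0.113, 0, -20, 0, 0, 0, -32, 0, 0, 0, -32, 0, 0, 0, -32, 0, 0, 0, -32, 0, 0, 0, -32, 0, 0, 0, -32, 0, 0, 0, -32, 0, 0, 0, -32, 0, 0, 0, -32, 0, 0, 0, -31, 0, 0, 1.5, 0, 0, 0, 0, 0, 0, 0],
  "hand": -0.15
}}

```text
time_s: 26.05
ee_pos: [0.5165, 0.1937, 0.1482]
eef_rot: [3.141, 0.002, -0.127]
force: [-0.8, -0.5, 0.9]
grip_width: 0.0401
grip_force: 0.0
```

```bash
python3 - <<'E'
from h import *
lugs(.07)
need([.5166,.1945],.039,AV)
E
```

```text
lug px [192. 196.] xy [0.524 0.247] z 0.06939806876609834 rect [522.8 247.7] [14.3 24.7] 81.6 cradle [-0.0328  0.4358]
lug px [254. 197.] xy [0.517  0.1946] z 0.06958359758608613 rect [516.3 194.9] [13.6 24.2] 82.8 cradle [-0.0449  0.3844]
t 26.1 at [0.5166 0.1931 0.1485] yaw -0.1282 -> spin -0.0 shift [ -0.   -1.5 109.5]
```

>>> {"op": "apply_moves", "data": {
  "plan": [0, -1.5, 20, 0, 0, 0, 25, 0, 0, 0, 25, 0, 0, 0, 20, 0, 0, 0, 12, 0, 0, 0, 8, 0, 0, 0, 0, 0, 0, 0, 0, 0]
}}

```text
time_s: 26.9
ee_pos: [0.5176, 0.1951, 0.0401]
eef_rot: [-3.141, -0.001, -0.128]
force: [0.2, 0.9, 0.2]
grip_width: 0.0401
grip_force: 0.0
```

>>> {"op": "apply_moves", "data": {
  "plan": [0, 0, 0, 0, 0, 0, 0, 0, 0, 0, 0, 0, 0, 0, 0, 0, 0, 0, 0, 0, 0, 0, 0, 0, 0, 0, 0, 0],
  "hand": -1
}}

```text
time_s: 27.6
ee_pos: [0.5173, 0.1952, 0.0396]
eef_rot: [-3.141, -0.0, -0.128]
force: [-1.6, -0.1, 4.4]
grip_width: 0.0138
grip_force: 45.0
```

>>> {"op": "apply_moves", "data": {
  "plan": [0, 0, -3, 0, 0, 0, -8, 0, 0, 0, -15, 0, 0, 0, -20, 0, 0, 0, -20, 0, 0, 0, -20, 0, 0, 0, -14, 0, 0, 0, 0, 0, 0, 0, 0, 0]
}}

```text
time_s: 28.5
ee_pos: [0.517, 0.195, 0.1388]
eef_rot: [3.141, 0.0, -0.128]
force: [-0.7, -0.2, -1.6]
grip_width: 0.0138
grip_force: 45.0
```

```bash
python3 - <<'E'
from h import *
need(crd(-.185,-.001),.137,AC)
E
```

```text
t 28.5 at [0.517  0.195  0.1388] yaw -0.1282 -> spin -0.227 shift [-140.1  385.8    1.9]
```

>>> {"op": "apply_moves", "data": {
  "plan": [0, 0, 0, -0.114, 0, 0, 0, -0.113, -8, 22, 0, 0, -11, 30, 0, 0, -11, 30, 0, 0, -11, 30, 0, 0, -11, 30, 0, 0, -11, 30, 0, 0, -11, 30, 0, 0, -11, 30, 0, 0, -11, 30, 0, 0, -11, 30, 0, 0, -11, 30, 0, 0, -11, 30, 0, 0, -11, 30, 0, 0, 0, 4, 0, 0, 0, 0, 0, 0, 0, 0, 0, 0]
}}

```text
time_s: 30.3
ee_pos: [0.4159, -0.202, 0.1387]
eef_rot: [-3.141, 0.001, 0.099]
force: [-0.7, -0.3, -0.7]
grip_width: 0.0138
grip_force: 45.0
```

```bash
python3 - <<'E'
from h import *
need(crd(-.185,-.001),.0195,AC)
lugs(.045)
E
```

```text
t 30.3 at [ 0.4159 -0.202   0.1387] yaw 0.0992 -> spin 0.0 shift [ -0.1   0.7 119.2]
lug px [194. 123.] xy [ 0.4712 -0.144 ] z 0.044594225016295855 rect [ 470.9 -143.4] [23.3 14.3] 5.6 cradle [-0.124   0.0519]
```

>>> {"op": "apply_moves", "data": {
  "plan": [0, 0.5, 20, 0, 0, 0, 25, 0, 0, 0, 25, 0, 0, 0, 25, 0, 0, 0, 14, 0, 0, 0, 7, 0, 0, 0, 3, 0, 0, 0, 2, 0, 0, 0, 2, 0, 0, 0, 0, 0, 0, 0, 0, 0]
}}

```text
time_s: 31.45
ee_pos: [0.4162, -0.2034, 0.0167]
eef_rot: [3.141, -0.0, 0.099]
force: [0.6, 0.2, 0.2]
grip_width: 0.0138
grip_force: 45.0
```

>>> {"op": "apply_moves", "data": {
  "plan": [6, 0, 0, 0, 8, 0, 0, 0, 8, 0, 0, 0, 8, 0, 0, 0, 8, 0, 0, 0, 8, 0, 0, 0, 8, 0, 0, 0, 6, 0, 0, 0, 2, 0, 0, 0, 0, 0, 0.5, 0, 0, 0, 0, 0]
}}

```text
time_s: 32.55
ee_pos: [0.4774, -0.1971, 0.0157]
eef_rot: [-3.141, 0.0, 0.099]
force: [-0.3, -0.3, -0.9]
grip_width: 0.0136
grip_force: 45.0
```

>>> {"op": "apply_moves", "data": {
  "plan": [0, 0, 0, 0, 0, 0, 0, 0, 0, 0, 0, 0, 0, 0, 0, 0, 0, 0, -10, 0, 0, 0, -15, 0, 0, 0, -25, 0, 0, 0, -25, 0, 0, 0, -25, 0, 0, 0, -25, 0, 0, 0, 0, 0],
  "hand": -0.3
}}

```text
time_s: 33.65
ee_pos: [0.479, -0.1978, 0.1448]
eef_rot: [3.138, -0.005, 0.099]
force: [-0.1, -0.2, -0.1]
grip_width: 0.0327
grip_force: 0.0
```

```bash
python3 - <<'E'
from h import *
lugs(.045)
print('vise:');lugs(.07,cam='top')
need([.5235,.2475],.15,AV)
E
```

```text
lug px [196. 193.] xy [ 0.4719 -0.1439] z 0.044440332503322244 rect [ 471.5 -143.6] [23.2 14.1] 4.2 cradle [-0.1232  0.052 ]
lug px [255. 194.] xy [ 0.4772 -0.1978] z 0.04461126892725437 rect [ 476.7 -197.8] [23.5 12.9] 5.5 cradle [-0.1234 -0.0022]
vise:
lug px [176. 198.] xy [0.5222 0.2479] z 0.0696941091637799 rect [522.1 248.2] [12.9 23.2] 80.6 cradle [-0.0345  0.4368]
t 33.8 at [ 0.4777 -0.1972  0.1413] yaw 0.0988 -> spin 0.227 shift [ -11.3 -446.9   -8.8]
```

Shim B sits level beside A. Third shim next.

>>> {"op": "apply_moves", "data": {
  "plan": [0, 0, -10, 0.114, 0, 0, 0, 0.113, 0, -22, 0, 0, -1, -34, 0, 0, -1, -34, 0, 0, -1, -34, 0, 0, -1, -34, 0, 0, -1, -34, 0, 0, -1, -34, 0, 0, -1, -34, 0, 0, -1, -34, 0, 0, -1, -34, 0, 0, -1, -34, 0, 0, -1, -34, 0, 0, -1, -34, 0, 0, 0, -17, 0, 0, 0, 0, 0, 0],
  "hand": -0.15
}}

```text
time_s: 35.45
ee_pos: [0.5225, 0.2489, 0.1498]
eef_rot: [3.141, 0.001, -0.126]
force: [0.6, -0.5, -0.7]
grip_width: 0.0401
grip_force: 0.0
```

```bash
python3 - <<'E'
from h import *
lugs(.07)
need([.5235,.2475],.039,AV)
E
```

```text
lug px [257. 195.] xy [0.5237 0.2478] z 0.06960789930807867 rect [523.1 248. ] [12.9 24.1] 82.9 cradle [-0.033   0.4366]
t 35.5 at [0.5226 0.2477 0.1499] yaw -0.127 -> spin 0.001 shift [  1.1  -0.1 110.9]
```

>>> {"op": "apply_moves", "data": {
  "plan": [1, -0.5, 20, 0, 0, 0, 25, 0, 0, 0, 25, 0, 0, 0, 20, 0, 0, 0, 12, 0, 0, 0, 9, 0, 0, 0, 0, 0, 0, 0, 0, 0]
}}

```text
time_s: 36.3
ee_pos: [0.5244, 0.2479, 0.0406]
eef_rot: [-3.141, -0.001, -0.128]
force: [-0.7, -0.4, 0.1]
grip_width: 0.0398
grip_force: 0.0
```

>>> {"op": "apply_moves", "data": {
  "plan": [0, 0, 0, 0, 0, 0, 0, 0, 0, 0, 0, 0, 0, 0, 0, 0, 0, 0, 0, 0, 0, 0, 0, 0, 0, 0, 0, 0],
  "hand": -1
}}

```text
time_s: 37.0
ee_pos: [0.5241, 0.2481, 0.0401]
eef_rot: [-3.141, -0.0, -0.128]
force: [-1.6, 0.4, 4.3]
grip_width: 0.0143
grip_force: 45.0
```

>>> {"op": "apply_moves", "data": {
  "plan": [0, 0, -3, 0, 0, 0, -8, 0, 0, 0, -15, 0, 0, 0, -20, 0, 0, 0, -20, 0, 0, 0, -20, 0, 0, 0, -14, 0, 0, 0, 0, 0, 0, 0, 0, 0]
}}

```text
time_s: 37.9
ee_pos: [0.5238, 0.2479, 0.1396]
eef_rot: [3.141, 0.0, -0.128]
force: [-0.9, 0.2, -2.1]
grip_width: 0.0137
grip_force: 45.0
```

```bash
python3 - <<'E'
from h import *
need(crd(-.185,-.056),.137,AC)
E
```

```text
t 37.9 at [0.5238 0.2479 0.1396] yaw -0.1282 -> spin -0.227 shift [-152.1  492.7    2.7]
```

>>> {"op": "apply_moves", "data": {
  "plan": [0, 0, 0, -0.114, 0, 0, 0, -0.113, -7, 22, 0, 0, -10, 32, 0, 0, -10, 32, 0, 0, -10, 32, 0, 0, -10, 32, 0, 0, -10, 32, 0, 0, -10, 32, 0, 0, -10, 32, 0, 0, -10, 32, 0, 0, -10, 32, 0, 0, -10, 32, 0, 0, -10, 32, 0, 0, -10, 32, 0, 0, -10, 32, 0, 0, -10, 32, 0, 0, -5, 22, 0, 0, 0, 0, 0, 0, 0, 0, 0, 0]
}}

```text
time_s: 39.9
ee_pos: [0.4208, -0.2563, 0.1389]
eef_rot: [-3.14, 0.001, 0.098]
force: [-0.5, 1.1, -0.9]
grip_width: 0.0137
grip_force: 45.0
```

```bash
python3 - <<'E'
from h import *
need(crd(-.185,-.056),.0195,AC)
lugs(.045)
E
```

```text
t 39.9 at [ 0.4208 -0.2563  0.1389] yaw 0.0979 -> spin -0.001 shift [  0.3   1.3 119.4]
lug px [130. 122.] xy [ 0.4715 -0.1444] z 0.04428140504623831 rect [ 471.  -143.7] [24.1 15.1] 6.0 cradle [-0.1237  0.0515]
lug px [194. 123.] xy [ 0.4762 -0.1988] z 0.044483762721606514 rect [ 476.  -198.4] [23.4 14.1] 5.5 cradle [-0.1244 -0.0031]
```

>>> {"op": "apply_moves", "data": {
  "plan": [0.5, 1, 20, 0, 0, 0, 25, 0, 0, 0, 25, 0, 0, 0, 25, 0, 0, 0, 14, 0, 0, 0, 7, 0, 0, 0, 3, 0, 0, 0, 2, 0, 0, 0, 2, 0, 0, 0, 0, 0, 0, 0, 0, 0]
}}

```text
time_s: 41.05
ee_pos: [0.422, -0.2576, 0.0172]
eef_rot: [3.141, -0.0, 0.099]
force: [0.1, -0.0, -0.6]
grip_width: 0.0138
grip_force: 45.0
```

>>> {"op": "apply_moves", "data": {
  "plan": [6, 0, 0, 0, 8, 0, 0, 0, 8, 0, 0, 0, 8, 0, 0, 0, 8, 0, 0, 0, 8, 0, 0, 0, 8, 0, 0, 0, 6, 0, 0, 0, 2, 0, 0, 0, 0, 0, 0.5, 0, 0, 0, 0, 0]
}}

```text
time_s: 42.15
ee_pos: [0.4833, -0.2513, 0.0162]
eef_rot: [-3.141, 0.0, 0.099]
force: [-0.3, -0.3, -1.3]
grip_width: 0.0136
grip_force: 45.0
```

>>> {"op": "apply_moves", "data": {
  "plan": [0, 0, 0, 0, 0, 0, 0, 0, 0, 0, 0, 0, 0, 0, 0, 0, 0, 0, -10, 0, 0, 0, -15, 0, 0, 0, -25, 0, 0, 0, -25, 0, 0, 0, -25, 0, 0, 0, -25, 0, 0, 0, -25, 0, 0, 0, -25, 0, 0, 0, -25, 0, 0, 0, 0, 0],
  "hand": -0.3
}}

```text
time_s: 43.55
ee_pos: [0.4845, -0.2519, 0.2205]
eef_rot: [3.138, -0.005, 0.099]
force: [-0.1, 0.8, 1.1]
grip_width: 0.033
grip_force: 0.0
```

```bash
python3 - <<'E'
from h import *
lugs(.045,name='w5.png')
print('top:');lugs(.045,cam='top',name='top5.png')
need([.681,-.1745],.27,AC+np.pi/2)
E
```

```text
lug px [256. 177.] xy [ 0.483  -0.2524] z 0.044663923475255295 rect [ 482.6 -252.4] [23.1 12.7] 5.6 cradle [-0.1229 -0.0571]
lug px [161. 178.] xy [ 0.4714 -0.1443] z 0.04444145427733958 rect [ 471.2 -143.9] [23.4 13.8] 5.6 cradle [-0.1238  0.0516]
lug px [208. 178.] xy [ 0.477  -0.1986] z 0.04453067894745587 rect [ 476.5 -198.3] [23.5 13.8] 5.4 cradle [-0.1236 -0.003 ]
top:
lug px [149. 192.] xy [0.547  0.3413] z 0.04426083300808209 rect [547.  341.8] [13.3 23.8] 15.7 cradle [-0.0006  0.5273]
lug px [319. 213.] xy [ 0.4756 -0.197 ] z 0.044097553941225325 rect [ 476.  -196.8] [23.1 13.7] 7.8 cradle [-0.1249 -0.0013]
lug px [301. 215.] xy [ 0.4702 -0.142 ] z 0.04462054967661115 rect [ 470.5 -141.9] [12.8 22.3] 88.9 cradle [-0.1248  0.054 ]
lug px [179. 255.] xy [0.3474 0.2393] z 0.043875497114171026 rect [347.2 239.1] [23.8 13.6] 24.5 cradle [-0.2093  0.4456]
lug px [225. 262.] xy [0.3254 0.0966] z 0.044181114506996744 rect [325.3  96.7] [22.  12.9] 27.6 cradle [-0.2453  0.3057]
lug px [143. 290.] xy [0.2434 0.3477] z 0.04403825195560605 rect [243.3 347.6] [23.9 13.8] 75.8 cradle [-0.3021  0.5637]
t 43.6 at [ 0.4835 -0.2514  0.2168] yaw 0.0988 -> spin -1.571 shift [ 56.9 204.2 -53.1]
```

View pics/w5.png

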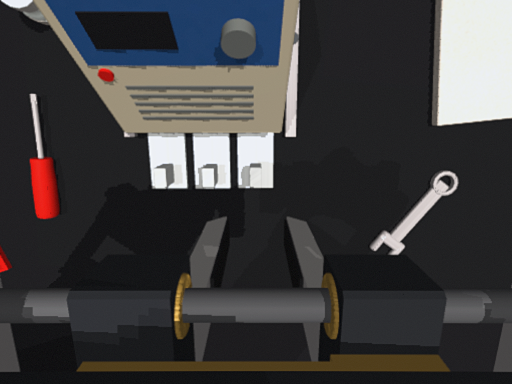

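All three shims (165,160), (210,160) and (255,160) lie parallel under the raised front with lugs clear. Now back to the handle.

>>> {"op": "apply_moves", "data": {
  "plan": [0, 0, -20, 0, 0, 0, -20, 0, 0, 0, -15, -0.143, 0, 0, 0, -0.143, 0, 0, 0, -0.143, 0, 0, 0, -0.143, 0, 0, 0, -0.143, 0, 0, 0, -0.143, 0, 0, 0, -0.143, 0, 0, 0, -0.143, 0, 0, 0, -0.143, 0, 0, 0, -0.143, 0, 0, 0, -0.141],
  "hand": -0.36
}}

```text
time_s: 44.95
ee_pos: [0.4832, -0.2512, 0.2702]
eef_rot: [-3.14, -0.001, 1.676]
force: [-0.6, -0.1, -0.1]
grip_width: 0.0303
grip_force: 0.0
```

>>> {"op": "apply_moves", "data": {
  "plan": [5, 19, 0, 0, 7, 25, 0, 0, 7, 25, 0, 0, 7, 25, 0, 0, 7, 25, 0, 0, 7, 25, 0, 0, 7, 25, 0, 0, 7, 25, 0, 0, 3, 10, 0, 0, 0, 0, 0, 0, 0, 0, 0, 0]
}}

```text
time_s: 46.05
ee_pos: [0.6805, -0.1746, 0.2703]
eef_rot: [-3.14, -0.001, 1.67]
force: [0.0, 0.4, 0.4]
grip_width: 0.0297
grip_force: 0.0
```

```bash
python3 - <<'E'
from h import *
c=cap('wrist');W=cloud(c);d=W[:,:,:2]-CO;X=d@CX;Y=d@CY
h=(W[:,:,2]>.18)&(W[:,:,2]<.21)&(abs(Y)<.04)&(X>.06)&(X<.1); 
print('bar',np.percentile(X[h],[1,50,99]),np.percentile(W[:,:,2][h],[5,50,99]),h.sum())
r=cv2.minAreaRect((W[h][:,:2]*1000).astype(np.float32));print(r)
need([.681,-.1745],.182,AC+np.pi/2)
E
```

```text
bar [0.078  0.0838 0.0895] [0.1941 0.1972 0.1992] 1308
((683.0733642578125, -175.09326171875), (11.490899085998535, 79.86235046386719), 5.451873302459717)
t 46.1 at [ 0.6803 -0.1748  0.2708] yaw 1.6695 -> spin -0.0 shift [ 0.2  0.8 88.8]
```

>>> {"op": "apply_moves", "data": {
  "plan": [0, 2.5, 20, 0, 0, 0, 20, 0, 0, 0, 20, 0, 0, 0, 14, 0, 0, 0, 8, 0, 0, 0, 5, 0, 0, 0, 0, 0, 0, 0, 0, 0]
}}

```text
time_s: 46.9
ee_pos: [0.6836, -0.1744, 0.1852]
eef_rot: [3.141, 0.0, 1.67]
force: [-0.6, -0.4, -0.2]
grip_width: 0.0305
grip_force: 0.0
```

>>> {"op": "apply_moves", "data": {
  "plan": [0, 0, 0, 0, 0, 0, 0, 0, 0, 0, 0, 0, 0, 0, 0, 0, 0, 0, 0, 0, 0, 0, 0, 0, 0, 0, 0, 0, 0, 0, 0, 0, 0, 0, 0, 0],
  "hand": -1,
  "squeeze": 25
}}

```text
time_s: 47.8
ee_pos: [0.6832, -0.1743, 0.1846]
eef_rot: [-3.141, 0.0, 1.67]
force: [-4.9, -0.6, 3.0]
grip_width: 0.0109
grip_force: 25.0
```

```bash
python3 - <<'E'
from h import *
lugs(.045,cam='top')
th=np.linspace(.615,.145,28); x=-45*np.cos(th)+205*np.sin(th); z=45*np.sin(th)+205*np.cos(th)
print(np.round(np.c_[np.diff(x),-np.diff(z)],1).tolist(), x[0],x[-1])
E
```

```text
lug px [148. 192.] xy [0.5463 0.3421] z 0.04430412462151445 rect [546.5 342.7] [14.1 22.5] 17.8 cradle [-0.0012  0.5282]
lug px [209. 213.] xy [0.4785 0.1461] z 0.04086987404368208 rect [478.5 144.4] [27.9 14.1] 77.7 cradle [-0.088   0.3398]
lug px [217. 214.] xy [0.4757 0.122 ] z 0.04120699043000581 rect [476.6 123.5] [23.2 10.1] 52.9 cradle [-0.0932  0.3162]
lug px [143. 290.] xy [0.2434 0.3475] z 0.04439682243758013 rect [243.4 347.9] [24.1 13. ] 79.6 cradle [-0.3021  0.5635]
lug px [285. 359.] xy [ 0.0403 -0.0835] z 0.04324392622345632 rect [ 40.5 -80.8] [30.7 11. ] 83.0 cradle [-0.5468  0.1547]
[[-3.4, -1.4], [-3.4, -1.3], [-3.4, -1.3], [-3.4, -1.2], [-3.5, -1.2], [-3.5, -1.1], [-3.5, -1.0], [-3.5, -1.0], [-3.5, -0.9], [-3.6, -0.8], [-3.6, -0.8], [-3.6, -0.7], [-3.6, -0.7], [-3.6, -0.6], [-3.6, -0.5], [-3.6, -0.5], [-3.6, -0.4], [-3.6, -0.3], [-3.6, -0.3], [-3.6, -0.2], [-3.7, -0.2], [-3.7, -0.1], [-3.7, -0.0], [-3.7, 0.0], [-3.7, 0.1], [-3.6, 0.2], [-3.6, 0.2]] 81.52169195796932 -14.906817673599853
```

```bash
python3 - <<'E'
from h import *
a=cap('top')['image'][150:260,230:400,::-1];b=cap('scene')['image'][190:330,180:340,::-1]
a=cv2.resize(a,(510,330));b=cv2.resize(b,(480,420),interpolation=cv2.INTER_CUBIC)
o=np.zeros((600,800,3),np.uint8);o[:330,:400]=cv2.resize(a,(400,330));o[:350,400:]=cv2.resize(b,(400,350));cv2.imwrite('pics/chk.png',o[:350])
E
```

```text
(no output)
```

View pics/chk.png

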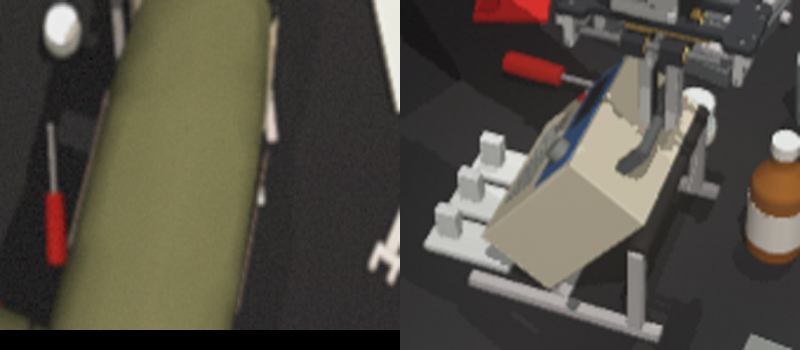

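The scene crop shows the three lugs at (490,150), (470,185) and (448,220), still in a row. I let the module down slowly along its arc.

>>> {"op": "apply_moves", "data": {
  "plan": [0, -3.4, -1.4, 0, 0, -3.4, -1.3, 0, 0, -3.4, -1.3, 0, 0, -3.4, -1.2, 0, 0, -3.5, -1.2, 0, 0, -3.5, -1.1, 0, 0, -3.5, -1, 0, 0, -3.5, -1, 0, 0, -3.5, -0.9, 0, 0, -3.6, -0.8, 0, 0, -3.6, -0.8, 0, 0, -3.6, -0.7, 0, 0, 0, 0, 0]
}}

```text
time_s: 49.25
ee_pos: [0.6413, -0.1785, 0.1972]
eef_rot: [-3.142, 0.0, 1.67]
force: [1.9, 0.7, 3.2]
grip_width: 0.011
grip_force: 25.0
```

>>> {"op": "apply_moves", "data": {
  "plan": [0, -3.6, -0.7, 0, 0, -3.6, -0.6, 0, 0, -3.6, -0.5, 0, 0, -3.6, -0.5, 0, 0, -3.6, -0.4, 0, 0, -3.6, -0.3, 0, 0, -3.6, -0.3, 0, 0, -3.6, -0.2, 0, 0, -3.6, -0.1, 0, 0, -3.6, -0.1, 0, 0, 0, 0, 0, 0, 0, 0, 0]
}}

```text
time_s: 50.45
ee_pos: [0.6057, -0.1819, 0.2005]
eef_rot: [-3.141, -0.0, 1.67]
force: [0.2, -1.1, -1.0]
grip_width: 0.0107
grip_force: 25.0
```

```bash
python3 - <<'E'
from h import *
o=monitor.get_obs();print(o['ee_pos'],o['force'],o['moment'],(o['ee_pos'][:2]-CO)@CX)
c=cap('scene','s6.png');W=cloud(c);d=W[:,:,:2]-CO;X=d@CX;Y=d@CY
# slope of side face top edge via top face
m=(W[:,:,2]>.14)&(W[:,:,2]<.2)&(abs(Y)<.08)&(X>-.1)&(X<.1)
P=np.c_[X[m],Y[m],W[:,:,2][m]]
# robust plane near horizontal
best=0
rng=np.random.default_rng(0)
for _ in range(400):
    q=P[rng.choice(len(P),3,False)];n=np.cross(q[1]-q[0],q[2]-q[0])
    if np.linalg.norm(n)<1e-7: continue
    n/=np.linalg.norm(n);n*=np.sign(n[2])
    k=(abs((P-q[0])@n)<.002).sum()
    if n[2]>.7 and k>best: best,nb,qb=k,n,q[0]
print('tilt',np.arctan2(nb[0],nb[2]),nb,best,len(P))
E
```

```text
[ 0.6057 -0.1819  0.2005] [ 0.1939 -1.0532 -0.9532] [-0.2025 -0.2413 -0.0285] 0.006156188059883445
tilt 0.24199782639466896 [0.2396 0.0004 0.9709] 1121 1535
```

>>> {"op": "apply_moves", "data": {
  "plan": [0, -3.6, 0, 0, 0, -3.6, 0, 0, 0, -3.6, 0, 0, 0, -3.6, 0.1, 0, 0, -2.5, 0.1, 0, 0, -2, 0.1, 0, 0, -1.5, 0.1, 0, 0, -1, 0.1, 0, 0, 0, 0, 0, 0, 0, 0, 0]
}}

```text
time_s: 51.5
ee_pos: [0.5846, -0.184, 0.2003]
eef_rot: [-3.142, -0.0, 1.67]
force: [0.0, 0.2, 2.5]
grip_width: 0.0109
grip_force: 25.0
```

```bash
cat >> h.py <<'E'
def tilt():
    o=monitor.get_obs();print('force',o['force'],'hX',(o['ee_pos'][:2]-CO)@CX)
    c=cap('scene');W=cloud(c);d=W[:,:,:2]-CO;X=d@CX;Y=d@CY
    m=(W[:,:,2]>.14)&(W[:,:,2]<.2)&(abs(Y)<.08)&(X>-.12)&(X<.1)
    P=np.c_[X[m],Y[m],W[:,:,2][m]];best=0;rng=np.random.default_rng(0)
    for _ in range(400):
        q=P[rng.choice(len(P),3,False)];n=np.cross(q[1]-q[0],q[2]-q[0])
        if np.linalg.norm(n)<1e-7: continue
        n/=np.linalg.norm(n);n*=np.sign(n[2]);k=(abs((P-q[0])@n)<.002).sum()
        if n[2]>.7 and k>best: best,nb,qb=k,n,q[0]
    print('tilt',np.arctan2(nb[0],nb[2]),nb,best)
    I=P[abs((P-qb)@nb)<.003]; print('top face X',np.percentile(I[:,0],[1,99]),'Y',np.percentile(I[:,1],[1,99]),'z',np.percentile(I[:,2],[1,99]))
E
python3 -c "
from h import *
tilt()"
```

```text
force [0.0264 0.2344 2.4749] hX -0.015058762290495614
tilt 0.13246465278752795 [ 0.1321 -0.0015  0.9912] 1071
top face X [-0.0635  0.0233] Y [-0.0788  0.0766] z [0.1674 0.1826]
```

>>> {"op": "apply_moves", "data": {
  "plan": [0, -0.8, 0.1, 0, 0, -0.7, 0.1, 0, 0, 0, 0, 0, 0, 0, 0, 0]
}}

```text
time_s: 51.95
ee_pos: [0.5833, -0.1842, 0.2004]
eef_rot: [3.141, 0.0, 1.67]
force: [2.1, 1.0, 4.8]
grip_width: 0.0111
grip_force: 25.0
```

```bash
python3 -c "
from h import *
tilt()"
```

```text
force [2.1135 1.0466 4.8187] hX -0.01634980680723733
tilt 0.14158469926971806 [0.1411 0.0001 0.99  ] 1097
top face X [-0.0646  0.0224] Y [-0.0789  0.0782] z [0.1668 0.1826]
```

Contact: force is building and the tilt holds at 0.14, as geometry predicts. I release and rise.

>>> {"op": "apply_moves", "data": {
  "plan": [0, 0, 0, 0, 0, 0, 0, 0, 0, 0, 0, 0, 0, 0, 0, 0, 0, 0, -5, 0, 0, 0, -10, 0, 0, 0, -20, 0, 0, 0, -25, 0, 0, 0, -25, 0, 0, 0, 0, 0],
  "hand": -0.36
}}

```text
time_s: 53.0
ee_pos: [0.5839, -0.1845, 0.2897]
eef_rot: [3.136, 0.003, 1.67]
force: [0.7, 0.1, 0.3]
grip_width: 0.0296
grip_force: 0.0
```

```bash
python3 -c "
from h import *
tilt()
c=cap('scene','s7.png')
o=c['image'][170:330,170:350,::-1];cv2.imwrite('pics/s7c.png',cv2.resize(o,None,fx=3,fy=3,interpolation=cv2.INTER_CUBIC))
need([.649,.177],.27,AV+np.pi/2)"
```

```text
force [0.7164 0.0554 0.2816] hX -0.01582606565887094
tilt 0.1459609504198402 [ 0.1454 -0.0013  0.9894] 1206
top face X [-0.0637  0.0228] Y [-0.0783  0.0782] z [0.1675 0.1832]
t 53.1 at [ 0.5831 -0.1842  0.2856] yaw 1.6698 -> spin 0.227 shift [366.7  19.2  15.5]
```

View pics/s7c.png

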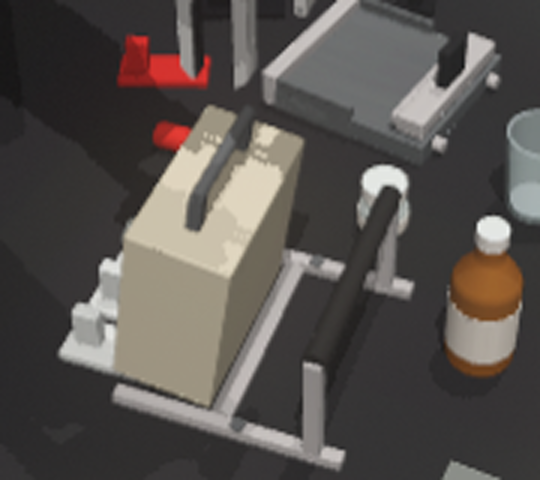

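The module rests on the shims (lugs at (88,325), (110,285), third hidden behind), with its rear edge at the kerb, and the vise is empty. Next I shut the vise.

>>> {"op": "apply_moves", "data": {
  "plan": [0, 0, 0, 0.114, 0, 0, 0, 0.113, 22, 1, 0, 0, 32, 2, 0, 0, 32, 2, 0, 0, 32, 2, 0, 0, 32, 2, 0, 0, 32, 2, 0, 0, 32, 2, 0, 0, 32, 2, 0, 0, 32, 2, 0, 0, 32, 1, 0, 0, 32, 1, 0, 0, 25, 1, 0, 0, 0, 0, 20, 0, 0, 0, 20, 0, 0, 0, 0, 0],
  "hand": 0.2
}}

```text
time_s: 54.8
ee_pos: [0.6486, 0.1772, 0.241]
eef_rot: [-3.135, 0.002, 1.443]
force: [-1.3, -0.5, -1.0]
grip_width: 0.0563
grip_force: 0.0
```

```bash
python3 - <<'E'
from h import *
c=cap('wrist');W=cloud(c)
m=(W[:,:,2]>.088)&(W[:,:,2]<.1)
n,l,st,ce=cv2.connectedComponentsWithStats(m.astype(np.uint8))
for i in range(1,n):
    if st[i,4]>100:
        r=cv2.minAreaRect((W[l==i][:,:2]*1000).astype(np.float32));print(st[i,4],W[l==i].mean(0),r)
need([.6495,.1775],.068,AV+np.pi/2)
E
```

```text
513 [0.6494 0.1777 0.0931] ((649.2989501953125, 176.91160583496094), (43.55908966064453, 12.941308975219727), 82.84497833251953)
482 [0.7715 0.0962 0.0896] ((771.6885375976562, 90.98542785644531), (68.34111785888672, 58.60204315185547), 17.584497451782227)
t 54.9 at [0.6492 0.1771 0.2434] yaw 1.4429 -> spin 0.0 shift [  0.6   0.9 175.4]
```

>>> {"op": "apply_moves", "data": {
  "plan": [0, 0.5, 20, 0, 0, 0, 25, 0, 0, 0, 25, 0, 0, 0, 25, 0, 0, 0, 25, 0, 0, 0, 25, 0, 0, 0, 17, 0, 0, 0, 12, 0, 0, 0, 0, 0]
}}

```text
time_s: 55.75
ee_pos: [0.65, 0.1769, 0.0702]
eef_rot: [-3.14, 0.001, 1.443]
force: [-0.2, -0.2, 0.9]
grip_width: 0.0562
grip_force: 0.0
```

>>> {"op": "apply_moves", "data": {
  "plan": [0, 0, 0, 0, 0, 0, 0, 0, 0, 0, 0, 0, 0, 0, 0, 0, 0, 0, 0, 0, 0, 0, 0, 0, 0, 0, 0, 0],
  "hand": -1,
  "squeeze": 30
}}

```text
time_s: 56.45
ee_pos: [0.6494, 0.1773, 0.0712]
eef_rot: [-3.139, 0.0, 1.443]
force: [-8.1, -0.4, 4.4]
grip_width: 0.014
grip_force: 30.0
```

>>> {"op": "apply_moves", "data": {
  "plan": [0, -3, 0, 0, 0, -4, 0, 0, 0, -4, 0, 0, 0, -4, 0, 0, 0, -4, 0, 0, 0, -4, 0, 0, 0, -4, 0, 0, 0, -4, 0, 0, 0, -4, 0, 0, 0, -3, 0, 0, 0, 0, 0, 0, 0, 0, 0, 0]
}}

```text
time_s: 57.65
ee_pos: [0.612, 0.1819, 0.0712]
eef_rot: [-3.14, 0.0, 1.443]
force: [-4.0, -4.1, 6.8]
grip_width: 0.0139
grip_force: 30.0
```

>>> {"op": "apply_moves", "data": {
  "plan": [0, -0.5, 0, 0, 0, -0.5, 0, 0, 0, -0.5, 0, 0, 0, 0, 0, 0, 0, 0, 0, 0]
}}

```text
time_s: 58.15
ee_pos: [0.6113, 0.1821, 0.0712]
eef_rot: [3.141, 0.0, 1.443]
force: [2.2, -4.8, 3.6]
grip_width: 0.0139
grip_force: 30.0
```

>>> {"op": "apply_moves", "data": {
  "plan": [0, -0.5, 0, 0, 0, -0.5, 0, 0, 0, 0, 0, 0, 0, 0, 0, 0]
}}

```text
time_s: 58.55
ee_pos: [0.6103, 0.1822, 0.0712]
eef_rot: [3.141, 0.0, 1.443]
force: [2.4, -4.3, 5.1]
grip_width: 0.0136
grip_force: 30.0
```

>>> {"op": "apply_moves", "data": {
  "plan": [0, -0.5, 0, 0, 0, -0.5, 0, 0, 0, 0, 0, 0, 0, 0, 0, 0]
}}

```text
time_s: 58.95
ee_pos: [0.6097, 0.1822, 0.0712]
eef_rot: [3.14, -0.0, 1.443]
force: [6.0, -3.8, 2.6]
grip_width: 0.0138
grip_force: 30.0
```

>>> {"op": "apply_moves", "data": {
  "plan": [0, -0.5, 0, 0, 0, -0.5, 0, 0, 0, 0, 0, 0, 0, 0, 0, 0]
}}

```text
time_s: 59.35
ee_pos: [0.6096, 0.1823, 0.0712]
eef_rot: [3.138, -0.001, 1.442]
force: [14.4, -5.2, -1.7]
grip_width: 0.0136
grip_force: 30.0
```

Force rises without motion, so the jaw is fully shut. I relax, release, rise, and retreat for a final check.

>>> {"op": "apply_moves", "data": {
  "plan": [0, 0, 0, 0, 0, 0, 0, 0, 0, 0, 0, 0, 0, 0, 0, 0, 0, 0, -20, 0, 0, 0, -35, 0, 0, 0, -35, 0, 0, 0, -35, 0, 0, 0, -35, 0, 0, 0, -35, 0, 0, -25, 0, 0, 0, -30, 0, 0, 0, -30, 0, 0, 0, -30, 0, 0, 0, -30, 0, 0, 0, 0, 0, 0],
  "hand": 0.2
}}

```text
time_s: 60.95
ee_pos: [0.462, 0.2017, 0.2667]
eef_rot: [3.141, -0.001, 1.444]
force: [-0.2, -0.9, 0.5]
grip_width: 0.0563
grip_force: 0.0
```

```bash
python3 - <<'E'
from h import *
tilt()
c,W=lugs(.045,cam='top',name='top9.png')
for nm in('top','scene'):
    W=cloud(cap(nm));m=(W[:,:,2]>.086)&(W[:,:,2]<.105)&(abs(W[:,:,0]-.61)<.06)&(abs(W[:,:,1]-.182)<.05)
    if m.sum()>20: print(nm,'grip',W[m].mean(0),cv2.minAreaRect((W[m][:,:2]*1000).astype(np.float32)))
E
```

```text
force [-0.1797 -0.9217  0.4985] hX -0.09893792280175462
tilt 0.1486211008639304 [ 0.1481 -0.0036  0.989 ] 1219
top face X [-0.0637  0.0231] Y [-0.0787  0.0774] z [0.167  0.1832]
lug px [336. 211.] xy [ 0.481 -0.251] z 0.04468035571522375 rect [ 482.2 -251.5] [13.6 22.5] 88.5 cradle [-0.1248 -0.0556]
lug px [319. 213.] xy [ 0.4752 -0.197 ] z 0.04416298727568595 rect [ 475.6 -197.3] [22.3 13.5] 8.0 cradle [-0.1253 -0.0012]
lug px [301. 214.] xy [ 0.4705 -0.1424] z 0.044493928523388245 rect [ 470.5 -141.9] [12.9 22.2] 88.6 cradle [-0.1245  0.0536]
lug px [225. 262.] xy [0.3254 0.0966] z 0.04383700185763291 rect [325.4  96.6] [22.  12.8] 26.4 cradle [-0.2453  0.3058]
top grip [0.608  0.1819 0.0924] ((608.599365234375, 182.86839294433594), (43.933677673339844, 13.868544578552246), 82.37393951416016)
scene grip [0.6109 0.1785 0.0934] ((609.9917602539062, 182.53518676757812), (46.040470123291016, 15.054590225219727), 85.03353118896484)
```

View pics/top9.png

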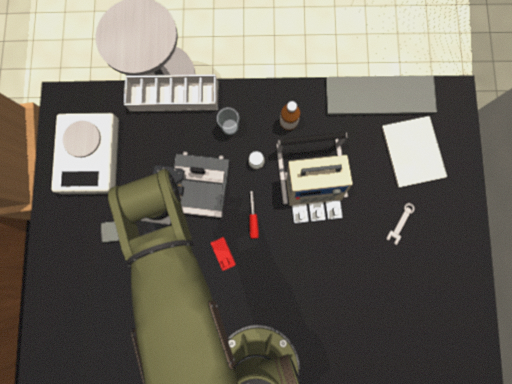

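The final view shows the vise shut (195,175), the module at (320,180) on the three shims (301/319/336, 212), and jar, driver, beaker, flask and spanner unmoved.

```bash
python3 -c "
from station import ctrl
print(ctrl.hand_in())"
```

```text
the job is handed in; nothing more can be done
None
```

The job is done and handed in (the hand-in returned no score): all three shims lie flat and side by side about 4 cm under the module's front with their lugs clear, the module rests on them with its rear edge at the kerb, the empty vise is fully shut, and the bystanders checked in the final top view had not moved; the cellbox was partly hidden by the arm.

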